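Stand a flat-lying platter up on its drying rack

ROBOT

A 7-joint arm with a two-finger parallel gripper is mounted at the origin on the work surface. World frame = base frame: x ahead of the robot, y to its left, z up, the work surface at z = 0. Lengths are in m, angles in rad, forces in N, time in s.
With the tool pointing down it reaches from about 0.4 to 0.875 m from the base axis. Payload 6.5 kg.
Tool frame: the origin (TCP) lies midway between the tips of the shut fingers; the grasp point (between the pads) lies 19 mm behind it; z points along the fingers, y is the line along which they close (so a half turn about z gives the same grasp; the last joint's range is limited). The gripper opens to 85 mm and grips with 20 to 120 N. Pads are 22 mm wide; open, the fingers measure 114 mm over their backs; the gripper's body (76 mm by 85 mm) begins 54 mm behind the grasp point. The pads swing forward as they close: fully open they stand 13 mm farther back than shut.
Start: joints at [1.284, 0.536, -0.004, 1.538, 0.003, 1.067, -0.071], TCP at [0.142, -0.634, 0.231] pointing down, gripper open.
Joint ranges: [-2.7, 2.7], [-0.37, 2.16], [-1.27, 1.26], [0.24, 2.4], [-1.31, 4.45], [0.19, 1.91], [-2.76, 2.76]. Speed limits (rad/s): [2.39, 2.39, 3.14, 3.14, 3.14, 3.14, 3.14].

INTERFACE

Orientations are given as a rotation vector (axis times angle).
In Python, from bench import monitor, viewer, workorder gives the robot as it stands.
- The arm moves only by the shell command python3 -m handwheel 'ROWS'. ROWS is JSON, a list of rows, each an object of numbers: "gripper": the finger opening in mm, from 0 to 85.4; "tx", "ty", "tz": the shift along the tool's x, y, z in mm; "turn": the turn about the tool's z in rad. In form: [{"gripper": .., "tx": .., "ty": .., "tz": .., "turn": ..}, ...]. A call has exactly 8 rows; each row is the pose to reach, as a shift and turn from the pose commanded when the call began, along the tool's axes at that moment; what a row does not reach only later rows make up. A row lasts 1/10 s, in which the tool goes at most 50 mm and 8.59 degrees, less where a joint would pass 70% of its speed; a pose out of reach is approached as far as the arm can. A call with a gripper value outside its range is refused whole. The fingers move at their own pace and stop on an object; the grip force is fixed at half the most. Time passes only in rows, so rows that repeat a pose let the fingers close, or fill a call up. It gives the time, the measured TCP pose, the force, the opening and the grip force at its end, in the units of the state.
- monitor.get_state(): the state, without advancing time (a new reading comes with each control period).
- viewer.snapshot(name): name is "scene" or "top"; returns a dict with "img" (384x512x3 uint8, red, green, blue), "depth" (384x512 float32, m along the optical axis (not along the pixel's ray), 0 where there is no reading), "fx", "fy", "cx", "cy" (pixels), "extrinsics" (4x4, takes a point from world to camera coordinates). Camera axes: x right, y up, looking along -z (the intrinsics and any distortion apply to the point x, -y, -z); pixel columns grow to the right and rows downward; lengths in m; the calibration is good to about 2 mm. A picture is of the moment at which its call begins.
- workorder.close_job(): hands the job in; it is judged then, once.
Trained networks look in a picture, given as the dict that the camera call returned (one of the last four; its "shot" number tells which), for a name from the list of things; names that differ only in an ending like _2 or _b are one class to them, and where a whole thing is asked for, a point or a joint stands for the part that bears it (a point fixed in the world has none). Each returns a list of dicts, best first, with "score" (0 to 1); they miss things now and then, are a little off and sometimes report something else, mostly with a low value. They report only what shows in the picture. A call takes as long as a camera call. They do not tell look-alikes from the thing itself.
- viewer.boxes_of(label, picture): "position" ([x, y, z] in m, in world coordinates, good to about 4 mm: the middle of the surface that is visible of it).
The state is a dict: "clock": time; "qpos": joint angles; "qvel": joint speeds; "joint_efforts": joint torques, N m; "tool_pos": TCP position; "tcp_rot": TCP orientation; "contact_force": force on the tool from outside, world axes, zero at the start; "wrist_torque": the same for the moment, N m; "finger_gap": finger opening in m; "finger_force": force on a finger pad.
Only numpy, scipy, OpenCV 4.12 (cv2) and the standard library are available. Lean on these libraries where they do the work, as an engineer would, in place of code of your own. Each camera call takes 0.05 s, during which the arm holds its last target. There are 200 camera calls.

TASK

The square platter has been left lying flat across the wooden drying rack and must dry on edge: slide it back and tip it up so that it stands on edge in the two notches, centred across the rack, leaning back against both posts. Be gentle: do not shove it hard against the light rack, and do not disturb the other things on the bench.

Things in the scene. Friction and masses are not known exactly. Their poses are not given: they have to be found in the camera images.
- rack: brown wooden drying rack, fixed; origin on the bench under it, z up, x from its open front to its back, y across. Two equal side frames 14 mm thick, centred at y = -58 and +58 mm; the 102 mm between them is open from the front (crossbars only at x above 95 mm). Each frame has a level top at z = 55 mm from x = -100 to +30 mm, then a notch, then a post
- rack_notch (a point): midway between the rack's two notches, on their floor: x = 47, y = 0, z = 35 mm from the rack's origin. Each notch runs from x = 30 to 64 mm, 20 mm deep. There the 14 mm square posts begin: front face from x = 64, z = 35 mm, leaning back 15 degrees towards +x, up to z = 194 mm
- platter: square-edged pale wooden platter with a round dish on its upper face: 140 mm along its x, 150 mm along its y, 20 mm thick (too wide to grip across), about 0.3 kg; origin at the centre of its underside, z up through its thickness. Starts flat on the rack's level tops, its x roughly along the rack's x, its back edge short of the posts
- platter_center (a point): the middle of the platter, halfway through its thickness (10 mm above the underside)
- gouge: bystander: turning gouge lying down, dark handle and steel shank, 265 mm long along its x, 30 mm thick; origin under the handle's front end
- scraper: bystander: flat steel scraper, 130 x 31 x 5.6 mm; origin at the centre of its underside
- oil_jar: bystander: amber jar of finishing oil, 64 mm across, 90 mm tall; origin at the centre of its underside
- sanding_block: bystander: cork sanding block, 100 x 60 x 35 mm; origin at the centre of its underside
- bowl: bystander: small turned wooden bowl, 120 mm across, 50 mm tall; origin at the centre of its underside
- offcut: bystander: stepped wooden offcut, 90 x 45 mm, 60 mm tall; origin at the centre of its underside
Things that resemble listed ones, but are neither listed nor needed, are in the scene too. Several things have the shape of the platter; the one meant has the colours described above.

How it is judged:
At the end, for the whole second after the job is handed in: the platter rests still on the rack, standing on edge: its middle over 92 mm above the bench, 58 to 90 mm behind the rack's origin, within 15 mm of the rack's centre line, its thickness axis 0.19 to 0.5 rad off the rack's x (it leans about 15 degrees) (height (world z) of platter_center above 0.092 m and angle between platter's own z axis and vertical between 1.15 and 2 rad and angle between the z axis of platter and the x axis of rack, either way round between 0.19 and 0.5 rad and x of platter_center in the frame of rack between 0.058 and 0.09 m and y of platter_center in the frame of rack between -0.015 and 0.015 m and linear speed of platter below 0.01 m/s and contact force between platter and rack above 0.5 N); the robot touches nothing.
It fails at once if the platter is pressed or slammed against the rack with more than 50 N (contact force between platter and rack above 50 N).
It fails at once if one of the six bystanders is moved more than 20 mm (distance of any of gouge, scraper, oil_jar, sanding_block, bowl, offcut from where it was at the start of the episode above 0.02 m).
It also fails if it takes over 58 s, if anything falls off the work surface, if the arm or the gripper's body presses on something with over 40 N, if the wrist force passes 120 N, or if a joint passes its speed limit or range.

## Working session

There is one attempt and no reset: what is moved stays moved. The work goes in short steps, Python scripts to look and compute and a shell command to move; the robot and the scene stay as the last step left them, time stands still between calls to the robot, and variables do not carry over. Pictures are saved under pics/ and viewed, at most 10 in all, crops included, and the job is handed in when it is done.

```bash
mkdir -p pics; ls
cat > h.py <<'E'
import numpy as np, cv2
from bench import monitor, viewer, workorder
def world(p):
    d=p["depth"]; v,u=np.mgrid[:d.shape[0],:d.shape[1]]
    c=np.stack([(u-p["cx"])/p["fx"]*d,-(v-p["cy"])/p["fy"]*d,-d,np.ones_like(d)],-1)
    return (c@np.linalg.inv(p["extrinsics"]).T)[...,:3]
def save(p,n): cv2.imwrite("pics/"+n+".png",p["img"][...,::-1])
E
python3 - <<'E'
from h import *
s=monitor.get_state(); print({k:np.round(v,3) for k,v in s.items()})
ims=[]
for n in("scene","top"):
    p=viewer.snapshot(n); ims.append(p); print(n,[k for k in p], np.round(p["extrinsics"],3).tolist(),p["fx"])
    for l in("rack","platter","gouge","scraper","oil_jar","sanding_block","bowl","offcut"):
        print(l,[(np.round(b["position"],3).tolist(),round(b["score"],2)) for b in viewer.boxes_of(l,p)[:4]])
    save(p,n+"0")
E
```

```text
pics
{'clock': np.float64(0.0), 'qpos': array([ 1.284,  0.537, -0.004,  1.539,  0.003,  1.067, -0.071]), 'qvel': array([-0.001, -0.001, -0.   , -0.001,  0.001,  0.001, -0.   ]), 'joint_efforts': array([-1.0000e-03, -5.8341e+01,  1.0480e+00, -2.5910e+01,  1.2000e-02,
        1.0000e-02,  0.0000e+00]), 'tool_pos': array([ 0.142, -0.634,  0.23 ]), 'tcp_rot': array([-3.121, -0.346,  0.   ]), 'contact_force': array([ 0.639, -0.936,  0.306]), 'wrist_torque': array([ 0.004, -0.019,  0.007]), 'finger_force': np.float64(0.0), 'finger_gap': np.float64(0.086)}
scene ['img', 'depth', 'fx', 'fy', 'cx', 'cy', 'extrinsics', 'shot'] [[0.241, 0.97, 0.022, -0.105], [-0.549, 0.118, 0.827, 0.186], [0.8, -0.212, 0.561, -1.842], [0.0, 0.0, 0.0, 1.0]] 448.5002234057888
rack [([0.569, 0.126, 0.042], 0.88)]
platter [([0.555, -0.003, 0.076], 0.88), ([0.234, 0.355, 0.016], 0.7), ([0.376, -0.222, 0.018], 0.61), ([0.613, -0.196, 0.019], 0.59)]
gouge [([0.554, 0.255, 0.016], 0.59)]
scraper []
oil_jar [([0.677, 0.097, 0.06], 0.94)]
sanding_block [([0.598, 0.48, 0.038], 0.75), ([0.566, 0.121, 0.045], 0.34)]
bowl [([0.448, -0.49, 0.03], 0.58)]
offcut [([0.44, 0.357, 0.036], 0.77)]
top ['img', 'depth', 'fx', 'fy', 'cx', 'cy', 'extrinsics', 'shot'] [[0.139, -0.99, 0.006, -0.047], [0.965, 0.137, 0.223, -0.474], [-0.222, -0.025, 0.975, -1.489], [0.0, 0.0, 0.0, 1.0]] 489.9287664420227
rack [([0.509, 0.144, 0.072], 0.79)]
platter [([0.53, -0.001, 0.079], 0.97), ([0.212, 0.355, 0.022], 0.76), ([0.354, -0.221, 0.025], 0.67), ([0.591, -0.199, 0.021], 0.64)]
gouge [([0.53, 0.246, 0.02], 0.94)]
scraper [([0.415, -0.002, 0.003], 0.68), ([0.511, 0.144, 0.074], 0.59)]
oil_jar [([0.644, 0.1, 0.088], 0.73), ([0.479, -0.496, 0.02], 0.19)]
sanding_block [([0.571, 0.483, 0.029], 0.88)]
bowl [([0.479, -0.5, 0.022], 0.74)]
offcut [([0.404, 0.371, 0.041], 0.63)]
```

View pics/scene0.png

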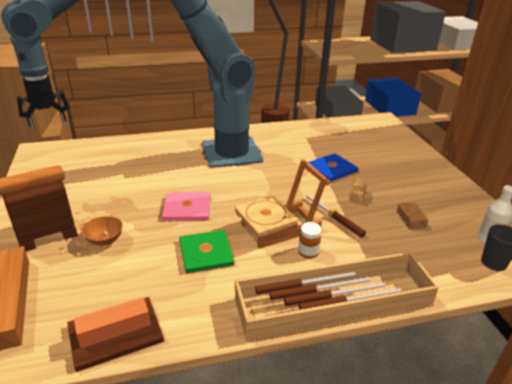

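View pics/top0.png

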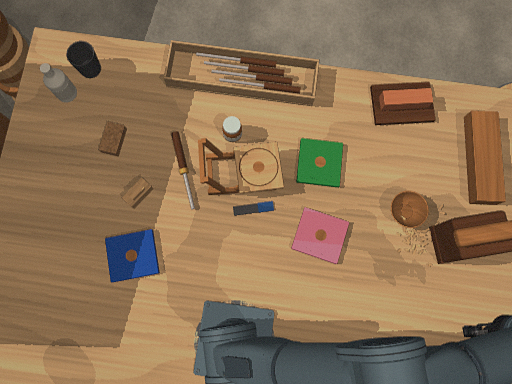

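```bash
cat >> h.py <<'E'
def proj(p,w):
    c=p["extrinsics"]@np.append(w,1); return np.array([p["cx"]+p["fx"]*c[0]/-c[2], p["cy"]-p["fy"]*c[1]/-c[2]])
def platter(p,W,near=(0.54,0.0)):
    im=p["img"].astype(int)
    m=(abs(W[...,2]-0.075)<.006)&(np.hypot(W[...,0]-near[0],W[...,1]-near[1])<.12)
    m=cv2.morphologyEx(m.astype(np.uint8),cv2.MORPH_OPEN,np.ones((5,5)))
    return m
E
python3 - <<'E'
from h import *
for n in("scene","top"):
    p=viewer.snapshot(n); W=world(p)
    print(n,"tcp px",proj(p,[.142,-.634,.23]),"base px",proj(p,[0,0,0]),proj(p,[0,0,.02]))
    # gripper finger cloud
    m=(abs(W[...,0]-.142)<.1)&(abs(W[...,1]+.634)<.1)&(W[...,2]>.2)&(W[...,2]<.29)&(p["depth"]>0)
    if m.any(): print("grip",m.sum(),W[m].min(0).round(3),W[m].max(0).round(3))
    m=platter(p,W); k=m>0; xy=(W[k][:,:2]*1000).astype(np.float32)
    print("platter z",np.median(W[k][:,2]),cv2.minAreaRect(xy),k.sum())
    m=(W[...,2]>.12)&(np.hypot(W[...,0]-.53,W[...,1]-.09)<.17); print("posts",m.sum(),W[m].min(0).round(3),W[m].max(0).round(3))
    t=W[m]; t=t[t[:,2]>.17]; print(cv2.minAreaRect((t[:,:2]*1000).astype(np.float32)))
    u=np.array([(proj(p,b)) for b in ([.54,0,0],)]); 
    g=(abs(W[...,0]-.45)<.3)&(abs(W[...,1])<.3)&(abs(W[...,2])<.01); print("bench z",np.median(W[g][:,2]))
E
```

```text
scene tcp px [ 47.87978478 128.73956367] base px [230.69029453 151.90607215] [230.64125747 147.57573126]
grip 126 [ 0.129 -0.691  0.245] [ 0.172 -0.567  0.29 ]
platter z 0.07426774954395826 ((536.3115234375, 2.5269241333007812), (156.75003051757812, 143.23480224609375), 14.672941207885742) 1298
posts 454 [0.441 0.119 0.12 ] [0.576 0.188 0.195]
((505.72332763671875, 161.32723999023438), (136.34263610839844, 32.533634185791016), 11.390292167663574)
bench z -0.0009013803566866319
top tcp px [479.51291597 328.17957915] base px [233.80574967 341.70526659] [233.64075913 342.28476426]
grip 7 [ 0.144 -0.59   0.252] [ 0.147 -0.584  0.289]
platter z 0.0764055330354978 ((534.303955078125, -1.2179641723632812), (147.8912353515625, 136.787109375), 16.908756256103516) 715
posts 426 [0.437 0.115 0.12 ] [0.575 0.185 0.202]
((504.3348388671875, 157.3068389892578), (131.0311279296875, 32.67031478881836), 12.240812301635742)
bench z 0.0015195539524717194
```

```bash
cat >> h.py <<'E'
A=np.deg2rad(101.8); O=np.array([.528,.0495,0]); 
Rr=np.array([[np.cos(A),-np.sin(A),0],[np.sin(A),np.cos(A),0],[0,0,1]])
def rack(W): return (W-O)@Rr*1000
E
python3 - <<'E'
from h import *
from scipy.spatial.transform import Rotation as R
s=monitor.get_state(); M=R.from_rotvec(s["tcp_rot"]).as_matrix(); print("tool axes\n",M.round(3))
for n in("scene","top"):
    p=viewer.snapshot(n); W=rack(world(p)); q=W.reshape(-1,3)
    k=(q[:,2]>90)&(q[:,2]<185)&(q[:,0]>40)&(q[:,0]<180)&(abs(q[:,1])<90); q2=q[k]
    e=q2[:,0]-64-(q2[:,2]-35)*np.tan(np.deg2rad(15))
    print(n,"post front err pctl",np.percentile(e,[2,10,30,50,70,90,98]).round(1),"y",np.percentile(q2[:,1],[0.5,2,25,50,75,98,99.5]).round(1))
    for lo,hi in((-75,-40),(40,75)):
        j=(q2[:,1]>lo)&(q2[:,1]<hi); print("  post",j.sum(),np.percentile(e[j],[5,25,50,75,95]).round(1),np.percentile(q2[j,1],[2,50,98]).round(1))
    m=platter(p,world(p))>0; c=W[m]; print("platter",c[:,:2].min(0),c[:,:2].max(0),cv2.minAreaRect(c[:,:2].astype(np.float32)))
    for x in range(-120,20,20):
        j=(abs(q[:,0]-x)<4)&(abs(q[:,1])<8); print(x,np.median(q[j,2]).round(1),end="; ")
    print()
E
```

```text
tool axes
 [[ 0.976  0.219 -0.   ]
 [ 0.219 -0.976 -0.   ]
 [-0.     0.    -1.   ]]
scene post front err pctl [-3.5 -2.2  0.1  4.8 11.2 16.2 25. ] y [-68.3 -66.7 -61.4  -6.7  50.8  64.1  65.9]
  post 216 [-2.5 -0.5  2.7  8.3 19. ] [-67.9 -62.3 -50. ]
  post 192 [-3.4 -1.9  1.2  8.  13.3] [42.7 52.6 65.3]
platter [-121.05249155  -77.29404548] [24.86396651 81.40133276] ((-48.95133972167969, 0.5423736572265625), (141.07394409179688, 154.0460205078125), 3.8618760108947754)
-120 1.5; -100 -0.4; -80 -0.5; -60 -339.5; -40 72.6; -20 73.1; 0 70.6; 
top post front err pctl [-6.3 -4.9 -1.3  8.5 14.  20.6 23.4] y [-63.9 -62.2 -49.6  -5.4  54.3  66.4  66.7]
  post 120 [-4.8 -3.7 -0.   9.3 21.9] [-63.6 -51.5 -41.3]
  post 115 [-6.4 -5.1 -0.8 12.6 20.8] [41.8 61.9 66.6]
platter [-118.08787618  -66.99522732] [17.55936068 79.53166735] ((-50.004722595214844, 5.778633117675781), (135.96505737304688, 145.59255981445312), 1.5707699060440063)
-120 76.9; -100 77.9; -80 76.8; -60 77.3; -40 77.5; -20 76.9; 0 78.5;
```

```bash
cat >> h.py <<'E'
from scipy.spatial.transform import Rotation as Rot
def where():
    s=monitor.get_state(); M=Rot.from_rotvec(s["tcp_rot"]).as_matrix(); r=rack(s["tool_pos"])
    f=s["contact_force"]@Rr; a=np.arctan2(M[1,0],M[0,0])
    print("t",round(float(s["clock"]),2),"rack",r.round(1),"yaw-rackyaw",round(float(a-A),3),"F rack",f.round(1),"gap",round(float(s["finger_gap"])*1000,1)); return s,M
def to(x,y,z):
    s,M=where(); d=O+Rr@(np.array([x,y,z])/1000)-s["tool_pos"]; print("rows tx ty tz",(M.T@d*1000).round(1))
E
cat > w.py <<'E'
import sys
from h import *
if len(sys.argv)>3: to(*map(float,sys.argv[1:4]))
else: where()
E
python3 -m handwheel '[{"gripper":60,"tx":20,"ty":-16,"tz":0,"turn":0},{"gripper":60,"tx":50,"ty":-40,"tz":0,"turn":-0.1},{"gripper":60,"tx":87,"ty":-70,"tz":0,"turn":-0.2},{"gripper":60,"tx":124,"ty":-100,"tz":0,"turn":-0.3},{"gripper":60,"tx":161,"ty":-130,"tz":0,"turn":-0.4},{"gripper":60,"tx":198,"ty":-160,"tz":0,"turn":-0.5},{"gripper":60,"tx":235,"ty":-190,"tz":0,"turn":-0.6},{"gripper":60,"tx":261,"ty":-211,"tz":0,"turn":-0.7}]'; python3 w.py -160 2 200
```

```text
clock: 1.9
tool_pos: [0.3529, -0.3682, 0.2316]
tcp_rot: [2.809, 1.406, 0.002]
contact_force: [0.9, -0.4, 0.5]
finger_gap: 0.0601
finger_force: 0.0
t 1.9 rack [-373.1  256.8  231.6] yaw-rackyaw -0.849 F rack [-0.5 -0.8  0.5] gap 60.1
rows tx ty tz [332.1   8.4  31.9]
```

```bash
python3 -m handwheel '[{"gripper":60,"tx":40,"ty":1,"tz":0,"turn":-0.1},{"gripper":60,"tx":88,"ty":2,"tz":0,"turn":-0.23},{"gripper":60,"tx":136,"ty":3,"tz":5,"turn":-0.36},{"gripper":60,"tx":184,"ty":4,"tz":10,"turn":-0.49},{"gripper":60,"tx":232,"ty":5,"tz":20,"turn":-0.62},{"gripper":60,"tx":280,"ty":7,"tz":30,"turn":-0.74},{"gripper":60,"tx":315,"ty":8,"tz":31,"turn":-0.849},{"gripper":60,"tx":332,"ty":8,"tz":32,"turn":-0.849}]'; python3 w.py -160 2 55
python3 - <<'E'
from h import *
a=viewer.snapshot("scene"); b=viewer.snapshot("top")
c=np.vstack([cv2.resize(a["img"][130:290,180:400],(660,480))[:,:],]) 
d=cv2.resize(b["img"][100:260,150:370],(660,480))
cv2.imwrite("pics/a1.png",np.hstack([cv2.resize(c,(400,291)),cv2.resize(d,(400,291))])[...,::-1])
E
```

```text
clock: 2.7
tool_pos: [0.56, -0.1077, 0.1992]
tcp_rot: [-1.98, -2.438, -0.004]
contact_force: [-0.9, 0.2, -0.2]
finger_gap: 0.06
finger_force: 0.0
t 2.7 rack [-160.4    0.9  199.2] yaw-rackyaw 0.0 F rack [ 0.4  0.9 -0.2] gap 60.0
rows tx ty tz [ 1.000e-01 -1.400e+00  1.442e+02]
```

View pics/a1.png

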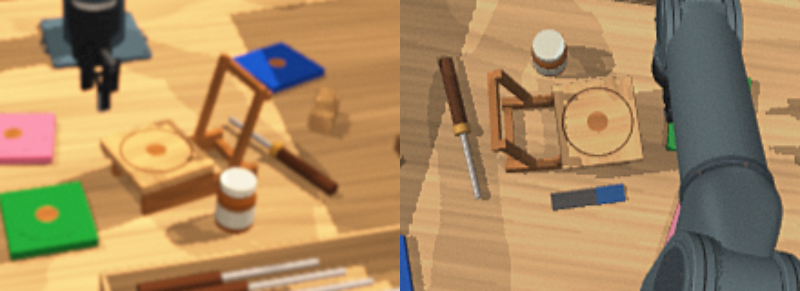

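```bash
python3 -m handwheel '[{"gripper":60,"tx":0,"ty":-1,"tz":30,"turn":0},{"gripper":60,"tx":0,"ty":-1,"tz":70,"turn":0},{"gripper":60,"tx":0,"ty":-1,"tz":110,"turn":0},{"gripper":60,"tx":0,"ty":-1,"tz":140,"turn":0},{"gripper":60,"tx":2,"ty":-1,"tz":150,"turn":0},{"gripper":60,"tx":8,"ty":-1,"tz":150,"turn":0},{"gripper":60,"tx":14,"ty":-1,"tz":150,"turn":0},{"gripper":60,"tx":18,"ty":-1,"tz":150,"turn":0}]'; python3 w.py
python3 -m handwheel '[{"gripper":60,"tx":3,"ty":0,"tz":0,"turn":0},{"gripper":60,"tx":6,"ty":0,"tz":0,"turn":0},{"gripper":60,"tx":9,"ty":0,"tz":0,"turn":0},{"gripper":60,"tx":12,"ty":0,"tz":0,"turn":0},{"gripper":60,"tx":15,"ty":0,"tz":0,"turn":0},{"gripper":60,"tx":18,"ty":0,"tz":0,"turn":0},{"gripper":60,"tx":21,"ty":0,"tz":0,"turn":0},{"gripper":60,"tx":24,"ty":0,"tz":0,"turn":0}]'; python3 w.py
python3 - <<'E'
from h import *
for n in("scene","top"):
    p=viewer.snapshot(n); W=world(p); c=rack(W)[platter(p,W,(.53,.01))>0]; print(n,cv2.minAreaRect(c[:,:2].astype(np.float32)),np.median(c[:,2]))
E
```

```text
clock: 3.6
tool_pos: [0.5547, -0.0935, 0.0511]
tcp_rot: [1.988, 2.43, 0.003]
contact_force: [-0.2, -1.0, 0.7]
finger_gap: 0.0598
finger_force: 0.0
t 3.6 rack [-145.5    3.1   51.1] yaw-rackyaw -0.006 F rack [-0.9  0.3  0.7] gap 59.8
clock: 4.4
tool_pos: [0.5488, -0.0711, 0.0494]
tcp_rot: [1.99, 2.43, -0.001]
contact_force: [-0.0, -3.5, 2.7]
finger_gap: 0.06
finger_force: 1.7
t 4.4 rack [-122.3    4.3   49.4] yaw-rackyaw -0.007 F rack [-3.4  0.7  2.7] gap 60.0
scene ((-39.72853088378906, -2.2483139038085938), (140.740478515625, 154.368896484375), 2.76098370552063) 74.30040698809847
top ((-34.40165710449219, -0.157257080078125), (126.0190658569336, 148.61647033691406), 1.6351284980773926) 76.02730620598652
```

```bash
python3 -m handwheel '[{"gripper":60,"tx":4,"ty":0,"tz":0,"turn":0},{"gripper":60,"tx":8,"ty":0,"tz":0,"turn":0},{"gripper":60,"tx":12,"ty":0,"tz":0,"turn":0},{"gripper":60,"tx":16,"ty":0,"tz":0,"turn":0},{"gripper":60,"tx":20,"ty":0,"tz":0,"turn":0},{"gripper":60,"tx":24,"ty":0,"tz":0,"turn":0},{"gripper":60,"tx":28,"ty":0,"tz":0,"turn":0},{"gripper":60,"tx":30,"ty":0,"tz":0,"turn":0}]'; python3 w.py
python3 -m handwheel '[{"gripper":60,"tx":1,"ty":0,"tz":0,"turn":0},{"gripper":60,"tx":2,"ty":0,"tz":0,"turn":0},{"gripper":60,"tx":3,"ty":0,"tz":0,"turn":0},{"gripper":60,"tx":4,"ty":0,"tz":0,"turn":0},{"gripper":60,"tx":4,"ty":0,"tz":0,"turn":0},{"gripper":60,"tx":4,"ty":0,"tz":0,"turn":0},{"gripper":60,"tx":4,"ty":0,"tz":0,"turn":0},{"gripper":60,"tx":4,"ty":0,"tz":0,"turn":0}]'; python3 w.py
python3 - <<'E'
from h import *
for n in("scene","top"):
    p=viewer.snapshot(n); W=world(p); c=rack(W)[platter(p,W,(.53,.04))>0]; print(n,cv2.minAreaRect(c[:,:2].astype(np.float32)),np.median(c[:,2]))
E
```

```text
clock: 5.3
tool_pos: [0.5428, -0.0406, 0.0493]
tcp_rot: [-1.989, -2.432, -0.0]
contact_force: [0.7, -3.1, 1.2]
finger_gap: 0.0603
finger_force: 1.3
t 5.3 rack [-91.3   4.   49.3] yaw-rackyaw -0.006 F rack [-3.2 -0.   1.2] gap 60.3
clock: 6.1
tool_pos: [0.5421, -0.0372, 0.0493]
tcp_rot: [-1.99, -2.431, -0.0]
contact_force: [0.5, -0.7, 0.7]
finger_gap: 0.0598
finger_force: 0.8
t 6.1 rack [-87.8   4.   49.3] yaw-rackyaw -0.007 F rack [-0.8 -0.4  0.7] gap 59.8
scene ((-5.073768615722656, -3.3722763061523438), (155.69354248046875, 139.71006774902344), 88.35578155517578) 74.22581419034569
top ((-8.468353271484375, -0.6087188720703125), (129.35084533691406, 152.44410705566406), 4.410677909851074) 76.51676880916547
```

```bash
M='python3 w.py'; python3 -m handwheel '[{"gripper":60,"tx":0.5,"ty":0,"tz":0,"turn":0},{"gripper":60,"tx":1,"ty":0,"tz":0,"turn":0},{"gripper":60,"tx":1.5,"ty":0,"tz":0,"turn":0},{"gripper":60,"tx":2,"ty":0,"tz":0,"turn":0},{"gripper":60,"tx":2.5,"ty":0,"tz":0,"turn":0},{"gripper":60,"tx":3,"ty":0,"tz":0,"turn":0},{"gripper":60,"tx":3.5,"ty":0,"tz":0,"turn":0},{"gripper":60,"tx":4,"ty":0,"tz":0,"turn":0}]'>/dev/null; $M
python3 -m handwheel '[{"gripper":60,"tx":0.5,"ty":0,"tz":0,"turn":0},{"gripper":60,"tx":1,"ty":0,"tz":0,"turn":0},{"gripper":60,"tx":1.5,"ty":0,"tz":0,"turn":0},{"gripper":60,"tx":2,"ty":0,"tz":0,"turn":0},{"gripper":60,"tx":2,"ty":0,"tz":0,"turn":0},{"gripper":60,"tx":2,"ty":0,"tz":0,"turn":0},{"gripper":60,"tx":2,"ty":0,"tz":0,"turn":0},{"gripper":60,"tx":2,"ty":0,"tz":0,"turn":0}]'>/dev/null; $M
```

```text
t 7.0 rack [-85.8   4.   49.3] yaw-rackyaw -0.008 F rack [-8.3 -0.5  0.7] gap 59.9
t 7.8 rack [-85.6   3.9  49.5] yaw-rackyaw -0.008 F rack [-12.   -1.3   0.5] gap 60.3
```

```bash
python3 -m handwheel '[{"gripper":60,"tx":0,"ty":0,"tz":-2,"turn":0},{"gripper":60,"tx":0,"ty":0,"tz":-4,"turn":0},{"gripper":60,"tx":0,"ty":0,"tz":-6,"turn":0},{"gripper":60,"tx":0,"ty":0,"tz":-8,"turn":0},{"gripper":60,"tx":0,"ty":0,"tz":-10,"turn":0},{"gripper":60,"tx":0,"ty":0,"tz":-12,"turn":0},{"gripper":60,"tx":0,"ty":0,"tz":-12,"turn":0},{"gripper":60,"tx":0,"ty":0,"tz":-12,"turn":0}]'>/dev/null; python3 w.py
python3 - <<'E'
from h import *
a=viewer.snapshot("scene"); W=rack(world(a)); 
cv2.imwrite("pics/a2.png",cv2.resize(a["img"][140:260,210:350],(700,600))[...,::-1])
im=a["img"][:260]; w=W[:260]
for x in range(-80,75,12):
    j=(abs(w[...,0]-x)<4)&(w[...,1]<-45)&(w[...,1]>-75)&(w[...,2]>30); print(x,np.percentile(w[j][:,2],[50,95]).round(1) if j.any() else None,end=" ")
E
```

```text
t 8.6 rack [-84.5   3.4  61.6] yaw-rackyaw -0.008 F rack [-9.5 -1.6 -0.3] gap 59.9
-80 [135.3 171.1] -68 [ 75.2 138.7] -56 [78.3 84.4] -44 [79.3 82.3] -32 [79.4 82.1] -20 [77.3 81.4] -8 [75.2 78.9] 4 [75.5 79.2] 16 [73.6 78.8] 28 [73.1 76.6] 40 [71.6 73.6] 52 [71.5 75.4] 64 [70.5 72.5]
```

View pics/a2.png

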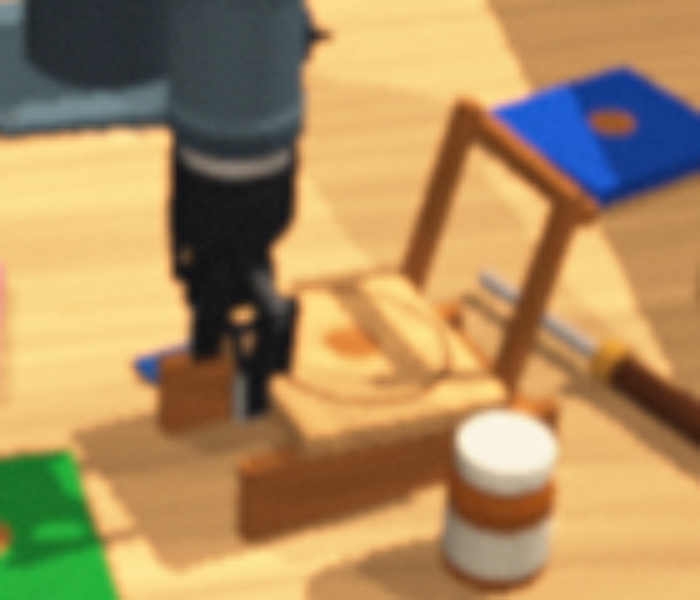

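```bash
python3 -m handwheel '[{"gripper":60,"tx":0.3,"ty":0,"tz":-3,"turn":0},{"gripper":60,"tx":0.6,"ty":0,"tz":-6,"turn":0},{"gripper":60,"tx":1,"ty":0,"tz":-9,"turn":0},{"gripper":60,"tx":1.5,"ty":0,"tz":-12,"turn":0},{"gripper":60,"tx":2,"ty":0,"tz":-15,"turn":0},{"gripper":60,"tx":2.5,"ty":0,"tz":-18,"turn":0},{"gripper":60,"tx":2.5,"ty":0,"tz":-18,"turn":0},{"gripper":60,"tx":2.5,"ty":0,"tz":-18,"turn":0}]'>/dev/null; python3 w.py
cat > v.py <<'E'
import sys
from h import *
a=viewer.snapshot("scene"); w=rack(world(a))
cv2.imwrite("pics/%s.png"%sys.argv[1],cv2.resize(a["img"][120:260,210:350],(600,600))[...,::-1])
hsv=cv2.cvtColor(a["img"],cv2.COLOR_RGB2HSV); pale=(hsv[...,2]>150)&(hsv[...,1]<160)
for x in range(-80,75,12):
    j=(abs(w[...,0]-x)<4)&(abs(w[...,1]+30)<45)&(w[...,2]>45)&pale; print(x,j.sum(),np.percentile(w[j][:,2],[10,50,90]).round(0) if j.any() else None,end=" | ")
E
python3 v.py a3
```

```text
t 9.45 rack [-81.4   2.9  79.8] yaw-rackyaw -0.007 F rack [-8.4 -2.3  0.5] gap 59.9
-80 12 [189. 448. 452.] | -68 48 [ 94. 160. 448.] | -56 58 [ 94. 213. 448.] | -44 52 [ 91.  95. 339.] | -32 43 [ 88.  92. 278.] | -20 43 [85. 89. 92.] | -8 35 [83. 86. 91.] | 4 29 [79. 82. 85.] | 16 30 [76. 80. 84.] | 28 42 [73. 77. 80.] | 40 38 [71. 75. 78.] | 52 38 [70. 72. 75.] | 64 34 [65. 69. 71.] |
```

View pics/a3.png

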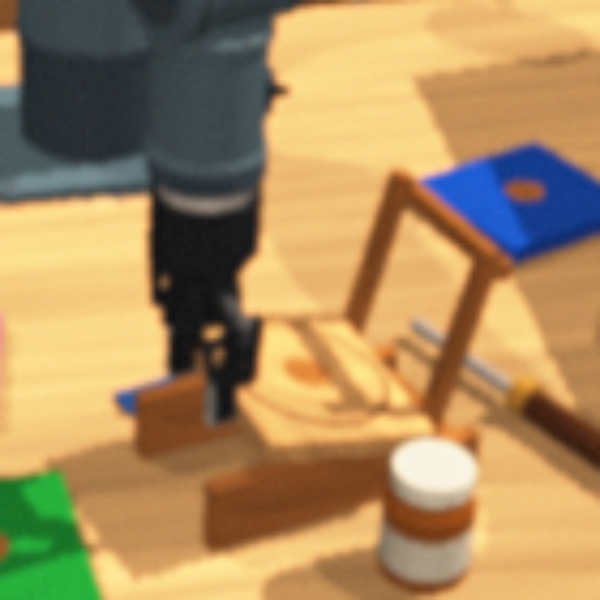

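```bash
cat > f.py <<'E'
from h import *
def fit(n):
    a=viewer.snapshot(n); w=rack(world(a)).reshape(-1,3)
    hsv=cv2.cvtColor(a["img"],cv2.COLOR_RGB2HSV).reshape(-1,3); k=(hsv[:,2]>120)&(hsv[:,1]<170)&(w[:,0]>-85)&(w[:,0]<100)&(abs(w[:,1])<75)&(w[:,2]>58)&(w[:,2]<185)
    q=w[k]; best=None; g=np.random.default_rng(0)
    for _ in range(800):
        t=q[g.choice(len(q),3,False)]; nn=np.cross(t[1]-t[0],t[2]-t[0]); L=np.linalg.norm(nn)
        if L<500: continue
        nn/=L
        if abs(nn[1])>.15: continue
        i=abs((q-t[0])@nn)<2.5
        if best is None or i.sum()>best.sum(): best=i
    q=q[best]; c=q.mean(0); nn=np.linalg.svd(q-c)[2][2]; nn*=np.sign(nn[2]) or 1
    th=np.degrees(np.arctan2(-nn[0],nn[2])); 
    u=np.array([np.cos(np.radians(th)),-np.sin(np.radians(th))]); s=(q[:,[0,2]]-c[[0,2]])@u
    lo,hi=np.percentile(s,[.5,99.5]); P=lambda t:(c[[0,2]]+u*t).round(1)
    print(n,len(q),"n",nn.round(3),"theta",th.round(1),"front top",P(lo),"back top",P(hi),"y",np.percentile(q[:,1],[1,99]).round(0))
fit("scene"); fit("top")
E
python3 f.py
```

```text
scene 736 n [ 0.237 -0.076  0.969] theta -13.7 front top [-58.7  65.6] back top [67.9 96.5] y [-74.  65.]
top 995 n [ 0.231 -0.069  0.971] theta -13.4 front top [-57.3  73.8] back top [ 60.7 101.8] y [-73.  68.]
```

```bash
sed -i 's/nn\[0\],nn\[2\]))/nn[0],nn[2]))*-1/; s/np.arctan2(-nn/np.arctan2(-nn/' f.py
python3 -m handwheel '[{"gripper":60,"tx":-0.5,"ty":0,"tz":3,"turn":0},{"gripper":60,"tx":-1,"ty":0,"tz":6,"turn":0},{"gripper":60,"tx":-1.5,"ty":0,"tz":9,"turn":0},{"gripper":60,"tx":-2,"ty":0,"tz":13,"turn":0},{"gripper":60,"tx":-2.5,"ty":0,"tz":17,"turn":0},{"gripper":60,"tx":-3,"ty":0,"tz":21,"turn":0},{"gripper":60,"tx":-3.5,"ty":0,"tz":25,"turn":0},{"gripper":60,"tx":-4,"ty":0,"tz":28,"turn":0}]'>/dev/null; python3 w.py
python3 -m handwheel '[{"gripper":60,"tx":-3,"ty":1,"tz":1,"turn":0},{"gripper":60,"tx":-8,"ty":2,"tz":1,"turn":0},{"gripper":60,"tx":-8,"ty":3,"tz":7,"turn":0},{"gripper":60,"tx":-8,"ty":3,"tz":14,"turn":0},{"gripper":60,"tx":-8,"ty":3,"tz":20,"turn":0},{"gripper":60,"tx":-6,"ty":3,"tz":22,"turn":0},{"gripper":60,"tx":-4,"ty":3,"tz":22,"turn":0},{"gripper":60,"tx":-3,"ty":3,"tz":22,"turn":0}]'>/dev/null; python3 w.py; python3 f.py
```

```text
t 10.4 rack [-85.5   3.9  51.1] yaw-rackyaw -0.008 F rack [-6.4 -1.7 -0.4] gap 60.2
t 11.2 rack [-86.8   1.2  29.2] yaw-rackyaw -0.007 F rack [-3.  -0.1 -1.3] gap 60.1
scene 821 n [ 0.005 -0.003  1.   ] theta 0.3 front top [-71.   74.9] back top [72.8 74.2] y [-73.  67.]
top 939 n [0.016 0.004 1.   ] theta 0.9 front top [-72.   78.4] back top [63.7 76.2] y [-74.  70.]
```

```bash
python3 -m handwheel '[{"gripper":60,"tx":1,"ty":0,"tz":0,"turn":0},{"gripper":60,"tx":2,"ty":0,"tz":0,"turn":0},{"gripper":60,"tx":3,"ty":0,"tz":0,"turn":0},{"gripper":60,"tx":4,"ty":0,"tz":0,"turn":0},{"gripper":60,"tx":4,"ty":0,"tz":-2,"turn":0},{"gripper":60,"tx":4,"ty":0,"tz":-4,"turn":0},{"gripper":60,"tx":4,"ty":0,"tz":-6,"turn":0},{"gripper":60,"tx":4,"ty":0,"tz":-8,"turn":0}]'>/dev/null; python3 w.py
python3 -m handwheel '[{"gripper":60,"tx":0,"ty":0,"tz":-3,"turn":0},{"gripper":60,"tx":0,"ty":0,"tz":-6,"turn":0},{"gripper":60,"tx":0.5,"ty":0,"tz":-9,"turn":0},{"gripper":60,"tx":1,"ty":0,"tz":-12,"turn":0},{"gripper":60,"tx":1.5,"ty":0,"tz":-15,"turn":0},{"gripper":60,"tx":2,"ty":0,"tz":-18,"turn":0},{"gripper":60,"tx":2.5,"ty":0,"tz":-21,"turn":0},{"gripper":60,"tx":2.5,"ty":0,"tz":-22,"turn":0}]'>/dev/null; python3 w.py;python3 f.py
```

```text
t 12.1 rack [-85.1   0.2  37.9] yaw-rackyaw -0.008 F rack [-8.2 -0.6 -0.5] gap 59.8
t 12.9 rack [-81.8   0.2  60. ] yaw-rackyaw -0.008 F rack [-6.2 -0.8 -0.3] gap 60.1
scene 735 n [ 0.228 -0.04   0.973] theta 13.2 front top [-63.4 102.6] back top [74.2 70.4] y [-74.  65.]
top 1032 n [ 0.223 -0.032  0.974] theta 12.9 front top [-65.9 105.6] back top [67.3 75. ] y [-73.  70.]
```

```bash
python3 -m handwheel '[{"gripper":60,"tx":1,"ty":0,"tz":-2.5,"turn":0},{"gripper":60,"tx":1.7,"ty":0,"tz":-5,"turn":0},{"gripper":60,"tx":2.3,"ty":0,"tz":-7.5,"turn":0},{"gripper":60,"tx":3,"ty":0,"tz":-10,"turn":0},{"gripper":60,"tx":3.6,"ty":0,"tz":-12.5,"turn":0},{"gripper":60,"tx":4.3,"ty":0,"tz":-15,"turn":0},{"gripper":60,"tx":5,"ty":0,"tz":-17.5,"turn":0},{"gripper":60,"tx":5.5,"ty":0,"tz":-20,"turn":0}]'>/dev/null; python3 w.py;python3 f.py
python3 -m handwheel '[{"gripper":60,"tx":0.8,"ty":0,"tz":-2,"turn":0},{"gripper":60,"tx":1.6,"ty":0,"tz":-4,"turn":0},{"gripper":60,"tx":2.4,"ty":0,"tz":-6,"turn":0},{"gripper":60,"tx":3.2,"ty":0,"tz":-8,"turn":0},{"gripper":60,"tx":4,"ty":0,"tz":-10,"turn":0},{"gripper":60,"tx":4.8,"ty":0,"tz":-11,"turn":0},{"gripper":60,"tx":5.5,"ty":0,"tz":-12,"turn":0},{"gripper":60,"tx":5.5,"ty":0,"tz":-12,"turn":0}]'>/dev/null; python3 w.py;python3 f.py;python3 v.py a4 >/dev/null
```

```text
t 13.8 rack [-77.6  -0.3  80.1] yaw-rackyaw -0.009 F rack [-9.  -2.4  0.1] gap 60.3
scene 644 n [ 0.368 -0.046  0.929] theta 21.6 front top [-56.4 121.4] back top [76.5 68.7] y [-74.  67.]
top 1016 n [ 0.367 -0.045  0.929] theta 21.6 front top [-60.1 125.4] back top [67.5 75. ] y [-74.  69.]
t 14.7 rack [-73.7  -0.8  92.6] yaw-rackyaw -0.01 F rack [-12.1  -2.    2.7] gap 59.9
scene 546 n [ 0.453 -0.045  0.89 ] theta 27.0 front top [-80.7 148.2] back top [79.7 66.6] y [-74.  66.]
top 1023 n [ 0.448 -0.029  0.894] theta 26.6 front top [-54.2 135.7] back top [67.9 74.5] y [-73.  69.]
```

View pics/a4.png

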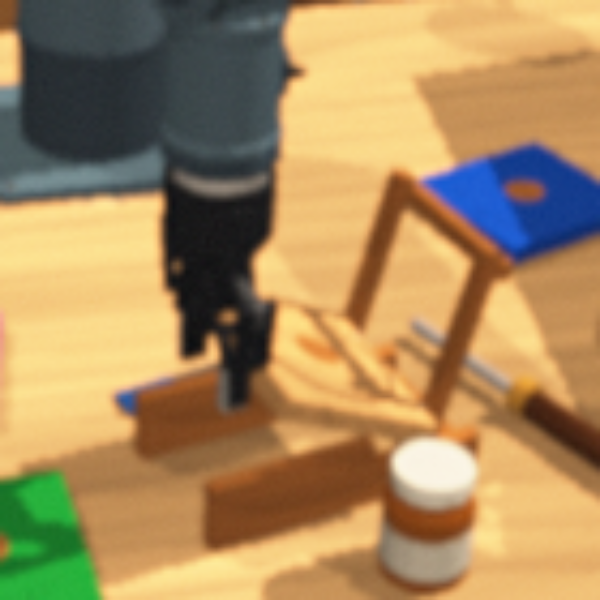

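```bash
python3 -m handwheel '[{"gripper":60,"tx":0.6,"ty":0,"tz":-2,"turn":0},{"gripper":60,"tx":1.5,"ty":0,"tz":-4,"turn":0},{"gripper":60,"tx":2.5,"ty":0,"tz":-6,"turn":0},{"gripper":60,"tx":3.5,"ty":0,"tz":-8,"turn":0},{"gripper":60,"tx":4.6,"ty":0,"tz":-10,"turn":0},{"gripper":60,"tx":5.8,"ty":0,"tz":-12,"turn":0},{"gripper":60,"tx":7,"ty":0,"tz":-14,"turn":0},{"gripper":60,"tx":8.5,"ty":0,"tz":-16,"turn":0}]'>/dev/null; python3 w.py;python3 f.py
```

```text
t 15.65 rack [-66.5  -1.5 109.1] yaw-rackyaw -0.011 F rack [-16.7  -2.8   5.7] gap 59.8
scene 412 n [ 0.562 -0.042  0.826] theta 34.2 front top [-75.8 171.3] back top [80.9 64.7] y [-74.  63.]
top 994 n [ 0.578 -0.038  0.815] theta 35.3 front top [-44.  153.4] back top [68.8 73.5] y [-73.  69.]
```

```bash
python3 -m handwheel '[{"gripper":60,"tx":0,"ty":0,"tz":-2.5,"turn":0},{"gripper":60,"tx":1.5,"ty":0,"tz":-5,"turn":0},{"gripper":60,"tx":3,"ty":0,"tz":-7.5,"turn":0},{"gripper":60,"tx":4.5,"ty":0,"tz":-9.5,"turn":0},{"gripper":60,"tx":6,"ty":0,"tz":-11.5,"turn":0},{"gripper":60,"tx":8,"ty":0,"tz":-13.5,"turn":0},{"gripper":60,"tx":10,"ty":0,"tz":-15.5,"turn":0},{"gripper":60,"tx":12,"ty":0,"tz":-17,"turn":0}]'>/dev/null; python3 w.py;python3 f.py
```

```text
t 16.55 rack [-55.7  -2.4 126.9] yaw-rackyaw -0.012 F rack [-20.6  -3.   12.3] gap 60.0
scene 242 n [ 0.676 -0.037  0.736] theta 42.6 front top [-30.4 165. ] back top [80.3 63.2] y [-75.  64.]
top 933 n [ 0.684 -0.037  0.729] theta 43.2 front top [-33.5 170.4] back top [68.8 74.3] y [-73.  69.]
```

```bash
python3 -m handwheel '[{"gripper":60,"tx":-0.5,"ty":0,"tz":0,"turn":0},{"gripper":60,"tx":-1,"ty":0,"tz":0,"turn":0},{"gripper":60,"tx":-1.5,"ty":0,"tz":0,"turn":0},{"gripper":60,"tx":-2,"ty":0,"tz":0,"turn":0},{"gripper":60,"tx":-2.5,"ty":0,"tz":0,"turn":0},{"gripper":60,"tx":-3,"ty":0,"tz":0,"turn":0},{"gripper":60,"tx":-3,"ty":0,"tz":0,"turn":0},{"gripper":60,"tx":-3,"ty":0,"tz":0,"turn":0}]'>/dev/null; python3 w.py;python3 f.py
```

```text
t 17.45 rack [-56.4  -2.2 126.4] yaw-rackyaw -0.01 F rack [-12.2  -3.7   6.9] gap 60.2
scene 243 n [ 0.674 -0.039  0.738] theta 42.4 front top [-31.  164.7] back top [80.1 63.3] y [-74.  62.]
top 949 n [ 0.678 -0.036  0.735] theta 42.7 front top [-33.2 168.4] back top [68.8 74.3] y [-73.  68.]
```

```bash
python3 -m handwheel '[{"gripper":60,"tx":-0.5,"ty":0,"tz":0,"turn":0},{"gripper":60,"tx":-1,"ty":0,"tz":0,"turn":0},{"gripper":60,"tx":-1.5,"ty":0,"tz":0,"turn":0},{"gripper":60,"tx":-2,"ty":0,"tz":0,"turn":0},{"gripper":60,"tx":-2.4,"ty":0,"tz":0,"turn":0},{"gripper":60,"tx":-2.4,"ty":0,"tz":0,"turn":0},{"gripper":60,"tx":-2.4,"ty":0,"tz":0,"turn":0},{"gripper":60,"tx":-2.4,"ty":0,"tz":0,"turn":0}]'>/dev/null; python3 w.py;python3 f.py
python3 -m handwheel '[{"gripper":60,"tx":-0.2,"ty":0,"tz":0,"turn":0},{"gripper":60,"tx":-0.4,"ty":0,"tz":0,"turn":0},{"gripper":60,"tx":-0.6,"ty":0,"tz":0,"turn":0},{"gripper":60,"tx":-0.8,"ty":0,"tz":0,"turn":0},{"gripper":60,"tx":-0.8,"ty":0,"tz":0,"turn":0},{"gripper":60,"tx":-0.8,"ty":0,"tz":0,"turn":0},{"gripper":60,"tx":-0.8,"ty":0,"tz":0,"turn":0},{"gripper":60,"tx":-0.8,"ty":0,"tz":0,"turn":0}]'>/dev/null; python3 w.py;python3 f.py
```

```text
t 18.35 rack [-54.3   0.5 124.5] yaw-rackyaw -0.007 F rack [-5.2 -0.2  4.2] gap 60.0
scene 101 n [ 0.75  -0.005  0.661] theta 48.6 front top [-47.9 176.8] back top [55.1 59.9] y [-75.  64.]
top 806 n [0.754 0.017 0.657] theta 48.9 front top [-30.1 156.2] back top [55.3 58.3] y [-73.  73.]
t 19.25 rack [-54.6   0.7 124.3] yaw-rackyaw -0.007 F rack [-4.5 -0.6  2.5] gap 60.3
scene 111 n [ 0.737 -0.005  0.676] theta 47.5 front top [-29.7 153.3] back top [55.8 60.1] y [-75.  63.]
top 796 n [0.748 0.006 0.664] theta 48.4 front top [-31.4 156.6] back top [56.2 58. ] y [-73.  73.]
```

```bash
python3 -m handwheel '[{"gripper":60,"tx":2,"ty":0,"tz":-2,"turn":0},{"gripper":60,"tx":4.5,"ty":0,"tz":-4,"turn":0},{"gripper":60,"tx":7,"ty":0,"tz":-6,"turn":0},{"gripper":60,"tx":9.5,"ty":0,"tz":-8,"turn":0},{"gripper":60,"tx":12,"ty":0,"tz":-10,"turn":0},{"gripper":60,"tx":14.5,"ty":0,"tz":-12,"turn":0},{"gripper":60,"tx":17,"ty":0,"tz":-14,"turn":0},{"gripper":60,"tx":20,"ty":0,"tz":-16,"turn":0}]'>/dev/null; python3 w.py;python3 f.py
```

```text
t 20.15 rack [-34.1   1.1 140.2] yaw-rackyaw -0.007 F rack [-3.4  0.5  2.5] gap 59.9
scene 75 n [-0.519 -0.002  0.855] theta -31.3 front top [-37.7 145.2] back top [ -4.  165.6] y [-75.  33.]
top 614 n [0.873 0.011 0.487] theta 60.8 front top [ -5.9 169.7] back top [55.8 59.1] y [-73.  73.]
```

```bash
python3 -m handwheel '[{"gripper":60,"tx":3,"ty":0,"tz":-2,"turn":0},{"gripper":60,"tx":6.5,"ty":0,"tz":-4,"turn":0},{"gripper":60,"tx":10,"ty":0,"tz":-6,"turn":0},{"gripper":60,"tx":13.5,"ty":0,"tz":-8,"turn":0},{"gripper":60,"tx":17,"ty":0,"tz":-9,"turn":0},{"gripper":60,"tx":20.5,"ty":0,"tz":-10,"turn":0},{"gripper":60,"tx":24,"ty":0,"tz":-11,"turn":0},{"gripper":60,"tx":27,"ty":0,"tz":-12,"turn":0}]'>/dev/null; python3 w.py;python3 f.py;python3 v.py a5>/dev/null
```

```text
t 21.05 rack [ -7.2   0.5 152.4] yaw-rackyaw -0.007 F rack [-0.3  1.   0.9] gap 59.8
scene 121 n [0.963 0.009 0.271] theta 74.3 front top [  4.1 179.4] back top [37.8 59.6] y [-74.  71.]
top 339 n [0.96  0.014 0.28 ] theta 73.8 front top [ 21.6 180.9] back top [57.  59.4] y [-72.  73.]
```

View pics/a5.png

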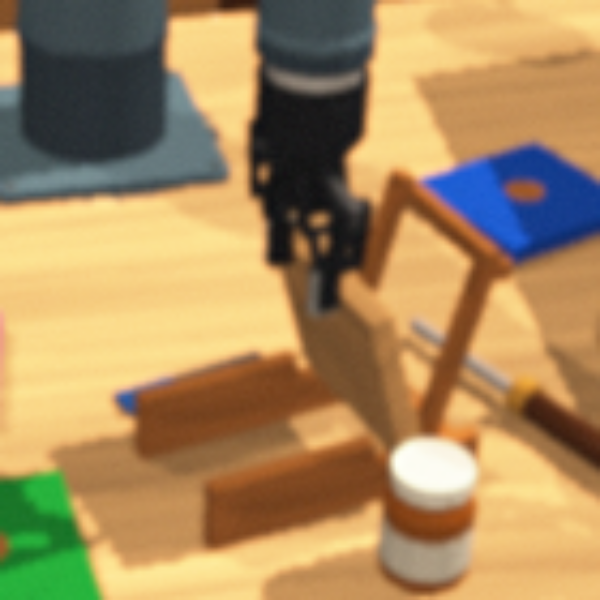

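```bash
python3 -m handwheel '[{"gripper":60,"tx":4,"ty":0,"tz":-1,"turn":0},{"gripper":60,"tx":8,"ty":0,"tz":-2,"turn":0},{"gripper":60,"tx":12,"ty":0,"tz":-3,"turn":0},{"gripper":60,"tx":16,"ty":0,"tz":-3,"turn":0},{"gripper":60,"tx":20,"ty":0,"tz":-3,"turn":0},{"gripper":60,"tx":24,"ty":0,"tz":-3,"turn":0},{"gripper":60,"tx":27,"ty":0,"tz":-3,"turn":0},{"gripper":60,"tx":30,"ty":0,"tz":-3,"turn":0}]'>/dev/null; python3 w.py
python3 -m handwheel '[{"gripper":60,"tx":2,"ty":0,"tz":0,"turn":0},{"gripper":60,"tx":4,"ty":0,"tz":0,"turn":0},{"gripper":60,"tx":6,"ty":0,"tz":0,"turn":0},{"gripper":60,"tx":8,"ty":0,"tz":0,"turn":0},{"gripper":60,"tx":10,"ty":0,"tz":0,"turn":0},{"gripper":60,"tx":12,"ty":0,"tz":0,"turn":0},{"gripper":60,"tx":14,"ty":0,"tz":0,"turn":0},{"gripper":60,"tx":16,"ty":0,"tz":0,"turn":0}]'>/dev/null; python3 w.py
python3 -m handwheel '[{"gripper":60,"tx":2,"ty":0,"tz":0,"turn":0},{"gripper":60,"tx":4,"ty":0,"tz":0,"turn":0},{"gripper":60,"tx":5,"ty":0,"tz":0,"turn":0},{"gripper":60,"tx":6,"ty":0,"tz":0,"turn":0},{"gripper":60,"tx":7,"ty":0,"tz":0,"turn":0},{"gripper":60,"tx":8,"ty":0,"tz":0,"turn":0},{"gripper":60,"tx":9,"ty":0,"tz":0,"turn":0},{"gripper":60,"tx":10,"ty":0,"tz":0,"turn":0}]'>/dev/null; python3 w.py
python3 v.py a6 >/dev/null
```

```text
t 22.0 rack [ 22.7   0.3 155.2] yaw-rackyaw -0.007 F rack [-0.9 -0.7  0.2] gap 60.0
t 22.8 rack [3.850e+01 1.000e-01 1.553e+02] yaw-rackyaw -0.007 F rack [ 0.9 -0.6 -0.2] gap 60.2
t 23.6 rack [4.840e+01 1.000e-01 1.553e+02] yaw-rackyaw -0.007 F rack [-0.2  0.6  0.1] gap 60.2
```

View pics/a6.png

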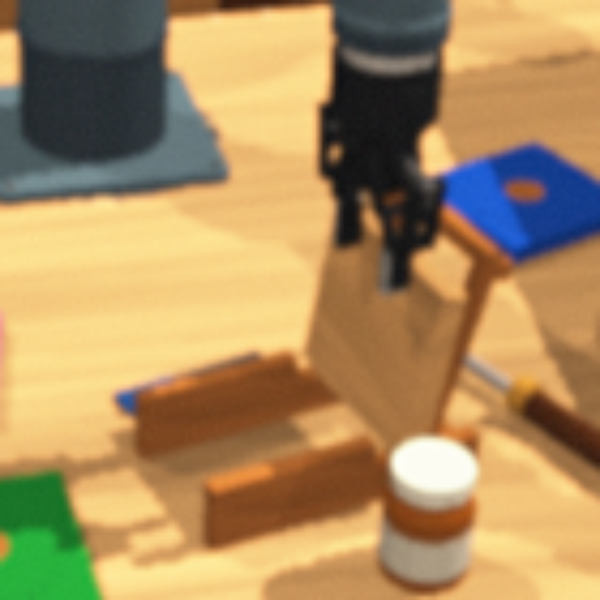

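```bash
python3 -m handwheel '[{"gripper":60,"tx":-5,"ty":0,"tz":0,"turn":0},{"gripper":60,"tx":-15,"ty":0,"tz":0,"turn":0},{"gripper":60,"tx":-30,"ty":0,"tz":0,"turn":0},{"gripper":60,"tx":-50,"ty":0,"tz":-10,"turn":0},{"gripper":60,"tx":-75,"ty":0,"tz":-20,"turn":0},{"gripper":60,"tx":-110,"ty":0,"tz":-30,"turn":0},{"gripper":60,"tx":-145,"ty":0,"tz":-40,"turn":0},{"gripper":60,"tx":-170,"ty":0,"tz":-50,"turn":0}]'>/dev/null; python3 w.py
python3 - <<'E'
from h import *
a=viewer.snapshot("scene"); W=rack(world(a)); w=W.reshape(-1,3)
k=(w[:,0]>20)&(w[:,0]<110)&(abs(w[:,1])<68)&(w[:,2]>70)&(w[:,2]<165); q=w[k]
A1=np.c_[q[:,1:],np.ones(len(q))]
for _ in range(6):
    c=np.linalg.lstsq(A1,q[:,0],rcond=None)[0]; r=abs(q[:,0]-A1@c); q,A1=q[r<4+0*r],A1[r<4]
print("x=",c.round(3),"lean deg",np.degrees(np.arctan(c[1])),len(q)); 
k2=(abs(w[:,0]-np.c_[w[:,1:],np.ones(len(w))]@c)<5)&(w[:,2]>60)&(w[:,2]<185)&(abs(w[:,1])<100); print("y",np.percentile(w[k2,1],[1,99]),"z",np.percentile(w[k2,2],[1,99]))
for n in("scene","top"):
    p=viewer.snapshot(n)
    for l in("gouge","scraper","oil_jar"): print(l,[np.round(b["position"],3).tolist() for b in viewer.boxes_of(l,p)[:1]])
im=np.hstack([cv2.resize(a["img"][120:260,210:350],(400,400)),cv2.resize(p["img"][90:230,150:290],(400,400))])
cv2.imwrite("pics/a7.png",im[...,::-1])
E
```

```text
t 24.45 rack [-126.4    2.3  205.6] yaw-rackyaw -0.011 F rack [-0.1  0.2 -0.1] gap 60.0
x= [-2.1000e-02  2.7000e-01  3.2858e+01] lean deg 15.12579890161 702
y [-78.0749814  69.5476542] z [ 61.56549259 174.43197663]
gouge [[0.56, 0.257, 0.017]]
scraper [[0.406, -0.008, 0.001]]
oil_jar [[0.677, 0.095, 0.058]]
gouge [[0.526, 0.247, 0.018]]
scraper [[0.414, -0.004, 0.002]]
oil_jar [[0.647, 0.099, 0.088]]
```

View pics/a7.png

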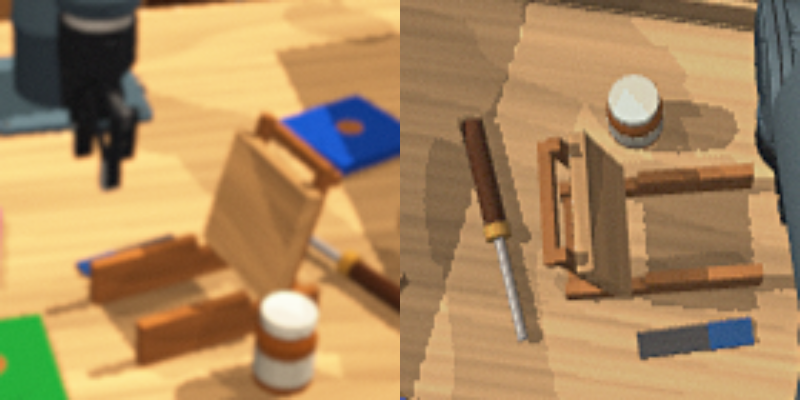

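```bash
python3 -c "
from bench import workorder; print(workorder.close_job())"
```

```text
the job is handed in; nothing more can be done
None
```

The platter stands on edge in both notches, leaning back about 15° against the posts and about 4 mm off the rack's centre line, with the gripper clear. The neighbouring gouge, scraper and jar were undisturbed, and the job was handed in at about 25 s; the close-out returned no verdict.

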